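# Lock the tube block onto the shaker

### The job

Lock the tube block down on the shaker: take the T-head key (the one with the flat bar handle) out of the parking stand, pass its T-head down through the slot in the middle of the aluminium tube block, and turn the key a quarter turn, either way, so that the handle lies square across the slot. Leave it let go, standing upright with its flange down on the block, and leave the round-knobbed plug in the stand alone.

Things in the scene. Friction and masses are not known exactly. Their poses are not given: they have to be found in the camera images.
- key: T-head key, 84 mm tall, 0.13 to 0.25 kg, upright in the parking stand. Origin: centre of its underside; z up. From below: steel T-head 14 (x) by 44 (y), 10 mm thick; shaft 12 in diameter to z 30; flange 50 in diameter, z 30 to 36; stem 14 in diameter to z 60; flat grey bar handle 14 thick (x), 56 long (y), z 60 to 84. Handle parallel to T-head; a half turn looks the same.
- plug: Look-alike, not to be used: a plug with a round grey knob 36 mm in diameter instead of the bar handle and no T-head, 84 mm tall, upright in the other pocket, 100 mm from the key. Origin: centre of its underside; z up.
- stand: Low white parking stand, fixed, 70 (x) by 200 (y) by 26 mm high. Origin: centre of its underside; z up. Two pockets at y = +50 and -50 mm, 20 (x) by 54 (y), 20 mm deep, hold the feet of key and plug loosely, the handle along y: lift straight up.
- slot (a point): Centre of the slot in the top face of the aluminium tube block, which is 130 (x) by 120 (y) mm, fixed on a white shaker, its top 105 mm above the table. z up, y along the slot, x across. Slot 26 (x) by 56 (y) through a 10 mm plate; below, a chamber 76 x 76, floor 47 mm under the top, where the T-head can turn. Tube caps 6 mm high stand at x = +50 and -50. Flange resting: key's origin 30 mm below.
Not all that is in view belongs to the job. Leave any yellow look-alike of the key alone.

How it is judged:
By the outcome, as a careful person would: the job done as asked, in the order asked, and still so for the second after the job is handed in, with the robot touching nothing.
It also fails if it takes over 48 s, if anything falls off the work surface, if the arm or the gripper's body presses on something with over 40 N, if the wrist force passes 120 N, or if a joint passes its speed limit or range.

### The arm

A 6-joint arm with a two-finger parallel gripper is mounted at the origin on the work surface. World frame = base frame: x ahead of the robot, y to its left, z up, the work surface at z = 0. Lengths are in m, angles in degrees, forces in N, time in s.
With the tool pointing down it reaches from about 0.4 to 0.825 m from the base axis. Payload 7 kg.
Tool frame: the origin (TCP) lies at the very end of the fingers, on their centre line; the grasp point (between the pads) lies 19 mm behind it (ctrl.tcp_to_grasp is the distance from the TCP to the grasp point, in m); z points along the fingers, y is the direction in which the jaws open and shut (so a half turn about z gives the same grasp; the last joint's range is limited). The gripper opens to 88 mm and grips with 3 to 60 N. Pads are 19 mm wide; open, the fingers measure 130 mm over their backs; the gripper's body (78 mm by 193 mm) begins 47 mm behind the grasp point.
Start: joints at [-51.618, 20.546, 0.682, 0, -70.136, -16.507], TCP at [0.251, -0.626, 0.198] pointing down, gripper open.
Joint ranges: [-176.03, 176.03], [-82.01, 121.73], [-58.28, 71.71], [-173.87, 95.51], [-174.79, -0.11], [-173.66, 173.66]. Speed limits (degrees/s): [136.94, 136.94, 172.46, 180, 180, 180].

### API

Orientations are given as [roll, pitch, yaw] about the fixed x, y, z axes, in that order (R = Rz(yaw) Ry(pitch) Rx(roll)).
In Python, from plant import ctrl gives the robot as it stands.
- The arm moves only by the tool jog_arm, never from a script. Its argument "commands" is a list of rows, each an object of numbers: "x", "y", "z": the shift along the tool's x, y, z in cm; "roll": the turn about the tool's z in rad. In form: [{"x": .., "y": .., "z": .., "roll": ..}, ...]. A call has 1 to 12 rows; each row shifts and turns the commanded pose from where the row before left it, along the tool's axes as they then stand; what a row does not reach is not made up. A row lasts 1/10 s, in which the tool goes at most 50 mm and 8.59 degrees, less where a joint would pass 70% of its speed; a pose out of reach is approached as far as the arm can. A call is refused whole if a number of a shift passes 5 or a number of a turn 0.15, either way. A call with a gripper value outside its range is refused whole. "gripper" is the finger opening in cm, from 0 to 8.76, set as the call begins (left out, the last holds). The fingers move at their own pace and stop on an object; the grip force is fixed at half the most. Time passes only in rows, so rows that do not move let the fingers close. It gives the time, the measured TCP pose, the force and the opening at its end, in the units of the state.
- ctrl.get_obs(): the state, without advancing time (a new reading comes with each control period).
- ctrl.snapshot(name): name is "side" or "top" or "wrist"; returns a dict with "image" (420x560x3 uint8, red, green, blue), "mtx" (3x3 intrinsics, pixels), "position" and "orientation" of the camera in the world; the wrist camera has in their place "hand_eye" (4x4, takes a point from camera to tool coordinates, whose origin is the TCP and whose axes are the flange's). Camera axes: x right, y up, looking along -z (the intrinsics and any distortion apply to the point x, -y, -z); pixel columns grow to the right and rows downward; lengths in m; the calibration is good to about 2 mm. A picture is of the moment at which its call begins: read the wrist's pose just before it. There is no depth.
- ctrl.close_job(): hands the job in, once; it reports no verdict.
Trained networks look in the newest picture that a camera, given by its name, has taken for a name from the list of things; names that differ only in an ending like _2 or _b are one class to them, and where a whole thing is asked for, a point or a joint stands for the part that bears it (a point fixed in the world has none). Each returns a list of dicts, best first, with "confidence" (0 to 1); they miss things now and then, are a little off and sometimes report something else, mostly with a low value. They report only what shows in the picture. A call takes as long as a camera call. They do not tell look-alikes from the thing itself.
- ctrl.search_frame(camera, query): "position" ([column, row] as shares, 0 to 1, of the picture: columns of its width, rows of its height, amid what is visible of it).
- ctrl.regions_of(camera, query): "mask" (420x560 bool, what is visible of it) and "position" ([column, row] as shares, 0 to 1, of the picture: columns of its width, rows of its height, amid what is visible of it).
The state is a dict: "clock": time; "joint_pos": joint angles; "qvel": joint speeds; "tau": joint torques, N m; "tool_pos": TCP position; "orientation": TCP orientation; "force": force on the tool from outside, world axes, zero at the start; "moment": the same for the moment, N m; "opening": finger opening in m.
Only numpy, scipy, OpenCV 4.12 (cv2) and the standard library are available. Lean on these libraries where they do the work, as an engineer would, in place of code of your own. Each camera call takes 0.05 s, during which the arm holds its last target.

## Working session

There is one attempt and no reset: what is moved stays moved. The work goes in short steps, Python scripts to look and compute and a tool call to move; the robot and the scene stay as the last step left them, time stands still between calls to the robot, and variables do not carry over. Pictures are saved under pics/ and viewed, and the job is handed in when it is done.

Besides the shell and the picture viewer there is one more tool, called after "Request:" by a JSON object that holds its "fn" and its "kwargs". jog_arm: Moves the arm, as the interface text tells. Its arguments: {"type":"object","properties":{"commands":{"type":"array"},"gripper":{"type":"number"}},"required":["commands"]}

```bash
ls; mkdir -p pics; cat > h.py <<'E'
from plant import ctrl
import numpy as np, cv2
from scipy.spatial.transform import Rotation as R
def snap(n,f=None):
    o=ctrl.get_obs(); s=ctrl.snapshot(n); s['obs']=o
    if f: cv2.imwrite('pics/'+f,s['image'][:,:,::-1])
    return s
E
python3 - <<'E'
from h import *
for n in ['top','side','wrist']:
    s=snap(n,n+'0.png'); print(n,{k:(v if not hasattr(v,'tolist') else np.round(v,4).tolist()) for k,v in s.items() if k not in('image','obs')})
    for q in ['key','plug','stand','slot']:
        for r in ctrl.search_frame(n,q)[:4]:
            print(q,round(r['confidence'],2),np.round(np.array(r['position'])*[560,420],1))
print(ctrl.get_obs())
E
```

```text
pics
top {'mtx': [[424.5008, 0.0, 280.2222], [0.0, 424.5008, 204.0018], [0.0, 0.0, 1.0]], 'position': [0.4032, -0.0433, 0.8675], 'orientation': [8.9113, 1.0259, -89.0512]}
key 0.68 [386.8 273.6]
key 0.68 [440.7 243.6]
key 0.57 [378.9 210.8]
plug 0.69 [330.9 207.6]
stand 0.93 [349.3 211.6]
slot 0.79 [156.3 180.8]
side {'mtx': [[478.1901, 0.0, 279.0804], [0.0, 478.1901, 211.9583], [0.0, 0.0, 1.0]], 'position': [0.0268, 0.6519, 0.6524], 'orientation': [55.8277, -1.0544, -143.5998]}
key 0.96 [371.3 207.6]
key 0.95 [326.3 189.8]
key 0.65 [366.9 178.2]
plug 0.72 [299.3 203.9]
stand 0.96 [312.1 215.6]
slot 0.79 [173.6 284.6]
wrist {'mtx': [[358.9384, 0.0, 284.5434], [0.0, 358.9384, 209.6716], [0.0, 0.0, 1.0]], 'hand_eye': [[0.0, 0.9689, 0.2474, 0.0652], [1.0, 0.0001, -0.0005, 0.0002], [-0.0005, 0.2474, -0.9689, -0.1855], [0.0, 0.0, 0.0, 1.0]]}
key 0.58 [437.3 419. ]
{'clock': 0.75, 'joint_pos': array([-5.16184412e+01,  2.05454550e+01,  6.83438281e-01, -2.07129881e-03,
       -7.01330999e+01, -1.65070085e+01]), 'qvel': array([ 0.04913352,  0.01489137,  0.01797214, -0.02168659,  0.02246036,
       -0.00474804]), 'tau': array([ 1.50398890e-03, -5.82220888e+01,  2.93269390e+01,  7.00137153e+00,
        1.27418968e-02, -3.63582700e-06]), 'tool_pos': array([ 0.25149503, -0.62640406,  0.19837621]), 'orientation': array([-1.79995871e+02,  3.25532620e-03, -1.58126153e+02]), 'force': array([-0.16521669, -0.47421689, -0.30306839]), 'moment': array([-0.00100836,  0.0542886 , -0.0206893 ]), 'opening': 0.08760697895809239}
```

View pics/top0.png

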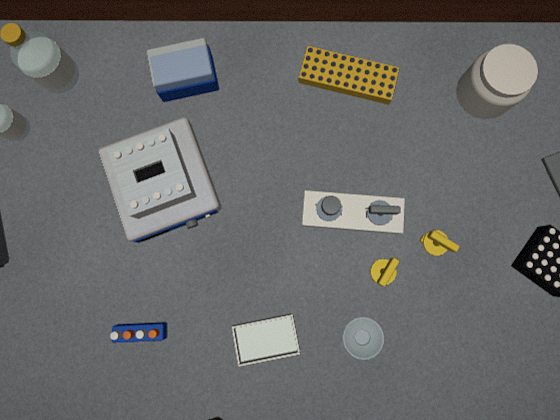

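View pics/side0.png

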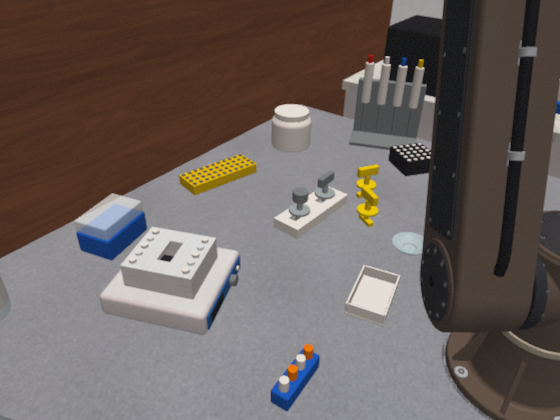

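Key candidates in the top picture are the grey bar handle in the stand at (384,211) and two yellow look-alikes at (387,272) and (440,243). The round grey knob at (331,206) is the plug. The grey bar handle in the white stand fits the description, and I'll confirm it in enlarged crops.

```bash
python3 - <<'E'
import cv2,numpy as np
t=cv2.imread('pics/top0.png');s=cv2.imread('pics/side0.png')
a=cv2.resize(t[180:245,295:415],None,fx=6,fy=6,interpolation=cv2.INTER_CUBIC)
b=cv2.resize(t[110:245,90:225],None,fx=4.4,fy=4.4,interpolation=cv2.INTER_CUBIC)
c=cv2.resize(s[160:240,265:355],None,fx=6,fy=6,interpolation=cv2.INTER_CUBIC)
d=cv2.resize(s[220:325,100:250],None,fx=5,fy=5,interpolation=cv2.INTER_CUBIC)
for n,i in zip('abcd',(a,b,c,d)): cv2.imwrite(f'pics/crop_{n}.png',i)
E
```

```text
(no output)
```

View pics/crop_a.png

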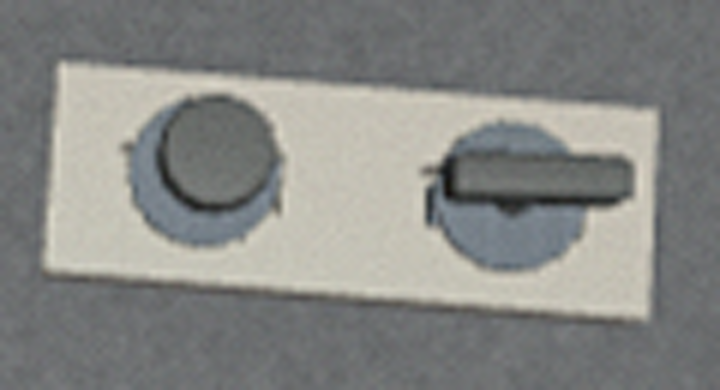

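View pics/crop_b.png

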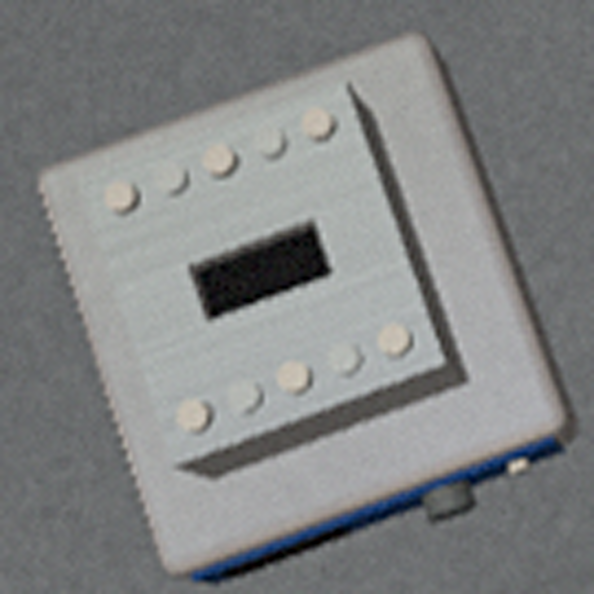

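View pics/crop_c.png

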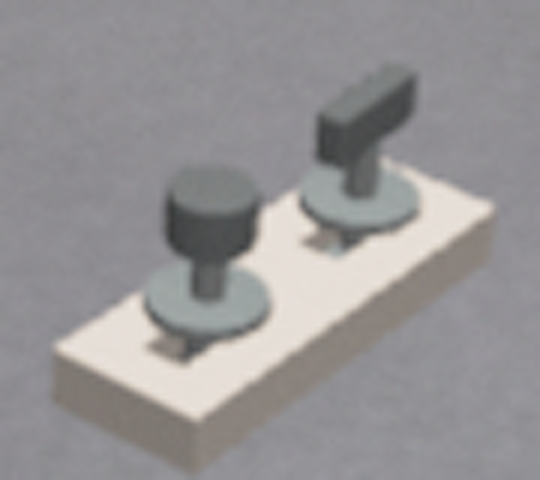

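View pics/crop_d.png

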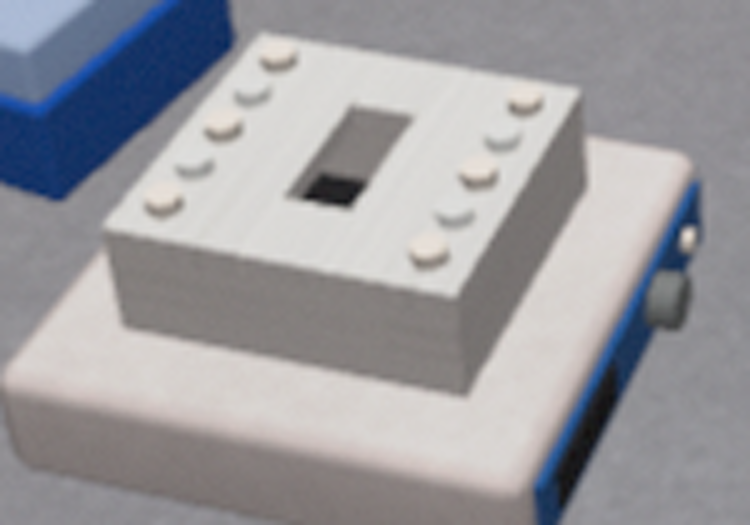

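The crops confirm it. The grey bar handle at top (384,211) / side (326,186) is the key; the round knob at top (331,206) is the plug. The slot is at top (149,170) / side (173,251). Next I'll work out positions from both cameras.

```bash
cat >> h.py <<'E'
CAL={'top':([424.5008,280.2222,204.0018],[0.4032,-0.0433,0.8675],[8.9113,1.0259,-89.0512]),
'side':([478.1901,279.0804,211.9583],[0.0268,0.6519,0.6524],[55.8277,-1.0544,-143.5998])}
def back(cam,px,z):
    (f,cx,cy),p,e=CAL[cam]; px=np.atleast_2d(px).astype(float)
    d=np.c_[(px[:,0]-cx)/f,-(px[:,1]-cy)/f,-np.ones(len(px))]
    d=R.from_euler('xyz',e,degrees=True).apply(d); p=np.array(p)
    return p+d*((z-p[2])/d[:,2])[:,None]
def cr(c,s,o): return (np.array(c,float)+.5)/s-.5+np.array(o)
def proj(cam,P):
    (f,cx,cy),p,e=CAL[cam]
    q=R.from_euler('xyz',e,degrees=True).inv().apply(np.atleast_2d(P)-p)
    return np.c_[cx+f*q[:,0]/-q[:,2],cy-f*q[:,1]/-q[:,2]]
def wback(s,px,z):
    o=s['obs'];m=s['mtx'];px=np.atleast_2d(px).astype(float)
    H=np.array(s['hand_eye']);Rt=R.from_euler('xyz',o['orientation'],degrees=True).as_matrix()
    d=np.c_[(px[:,0]-m[0,2])/m[0,0],-(px[:,1]-m[1,2])/m[1,1],-np.ones(len(px))]
    d=d@(Rt@H[:3,:3]).T; p=o['tool_pos']+Rt@H[:3,3]
    return p+d*((z-p[2])/d[:,2])[:,None]
E
python3 - <<'E'
from h import *
np.set_printoptions(precision=4,suppress=True)
ang=lambda v:np.degrees(np.arctan2(v[1],v[0]))
A=lambda c:cr(c,6,(295,180));B=lambda c:cr(c,4.4,(90,110));C=lambda c:cr(c,6,(265,160));D=lambda c:cr(c,5,(100,220))
st=back('top',A([(60,62),(658,108),(648,316),(45,268)]),.026);print('stand top',st.mean(0),ang(st[1]-st[0]),[np.linalg.norm(st[i]-st[i-1]) for i in range(4)])
ss=back('side',C([(52,350),(198,420),(495,208),(385,158)]),.026);print('stand side',ss, ang(ss[2]-ss[1]))
print('flange',back('top',A([(512,197)]),.042),back('side',C([(360,200)]),.042))
h=back('top',A([(457,154),(632,157),(631,202),(457,199)]),.09);print('handle',h.mean(0),ang(h[1]-h[0]),[np.linalg.norm(h[i]-h[i-1]) for i in range(4)])
h=back('side',C([(318,118),(342,130),(419,72),(394,64)]),.09);print('handleS',h.mean(0),ang(h[2]-h[1]),[np.linalg.norm(h[i]-h[i-1]) for i in range(4)])
s=back('top',B([(190,264),(315,220),(331,272),(208,320)]),.105);print('slot',s.mean(0),ang(s[1]-s[0]),[np.linalg.norm(s[i]-s[i-1]) for i in range(4)])
s=back('side',D([(352,105),(413,116),(352,210),(287,197)]),.105);print('slotS',s.mean(0),ang(s[2]-s[1]),[np.linalg.norm(s[i]-s[i-1]) for i in range(4)])
c=back('top',B([(122,197),(174,180),(219,160),(271,143),(318,122),(194,415),(246,397),(293,377),(346,357),(394,340)]),.111);print('caps',c.mean(0),ang(c[4]-c[0]),ang(c[9]-c[5]))
s=back('side',D([(262,35),(580,88),(460,297),(107,232)]),.105);print('blockS',s.mean(0),ang(s[0]-s[3]),ang(s[1]-s[2]))
E
```

```text
stand top [ 0.523  -0.1719  0.026 ] -93.72833474454329 [np.float64(0.06972948367627135), np.float64(0.19978497341305623), np.float64(0.06977550076110861), np.float64(0.198968353018492)]
stand side [[ 0.5613 -0.07    0.026 ]
 [ 0.4916 -0.067   0.026 ]
 [ 0.4785 -0.2644  0.026 ]
 [ 0.5354 -0.2705  0.026 ]] -93.78220614703905
flange [[ 0.5184 -0.2215  0.042 ]] [[ 0.5132 -0.2125  0.042 ]]
handle [ 0.5178 -0.2211  0.09  ] -90.20681203674245 [np.float64(0.013977367219313018), np.float64(0.05355423347651272), np.float64(0.013976024853191259), np.float64(0.05310250436294995)]
handleS [ 0.5136 -0.2133  0.09  ] -89.87851364152452 [np.float64(0.05535664562345669), np.float64(0.012453790574545013), np.float64(0.05796837255031927), np.float64(0.01133524515363142)]
slot [0.5815 0.2165 0.105 ] -69.1857939626234 [np.float64(0.025696529779948882), np.float64(0.05540753224613812), np.float64(0.023828309105862887), np.float64(0.05488857578115743)]
slotS [0.5788 0.2188 0.105 ] 113.50720604682274 [np.float64(0.05503438250064347), np.float64(0.024444017286763372), np.float64(0.055383835068805176), np.float64(0.02504084736613474)]
caps [0.5806 0.216  0.111 ] -67.44188158024953 -68.13639764214192
blockS [0.5778 0.2188 0.105 ] -67.0186234520735 -66.85002183988396
```

Request:
{"fn": "jog_arm", "kwargs": {"commands": [{"x": -2, "y": 1.4}, {"x": -3.5, "y": 2.4}, {"x": -3.5, "y": 2.4}, {"x": -3.5, "y": 2.4}, {"x": -3.5, "y": 2.4}, {"x": -3.5, "y": 2.4}, {"x": -3.5, "y": 2.4}, {"x": -3.5, "y": 2.4}, {"x": -3.5, "y": 2.4}, {"x": -3.5, "y": 2.4}, {"x": -3.5, "y": 2.4}, {"x": -2.8, "y": 2.25}], "gripper": 8.76}}

```text
validation failed for argument at $.co...
```

Request:
{"fn": "jog_arm", "kwargs": {"commands": [{"roll": -0.145}, {"roll": -0.148}, {"roll": -0.148}, {"roll": -0.148}, {"roll": -0.15}, {"roll": -0.15}, {"roll": -0.15}, {"roll": -0.15}, {"x": 0}, {"x": 0}]}}

```text
validation failed for argument at $.co...
```

```bash
python3 - <<'E'
from h import *
s=snap('wrist','w1.png'); np.savez('w1.npz',image=s['image'],mtx=s['mtx'],hand_eye=s['hand_eye'])
print(s['obs']['clock'],s['obs']['tool_pos'],s['obs']['orientation'],s['obs']['joint_pos'])
E
```

```text
0.75 [ 0.25149503 -0.62640406  0.19837621] [-1.79995871e+02  3.25532620e-03 -1.58126153e+02] [-5.16184412e+01  2.05454550e+01  6.83438281e-01 -2.07129881e-03
 -7.01330999e+01 -1.65070085e+01]
```

View pics/w1.png

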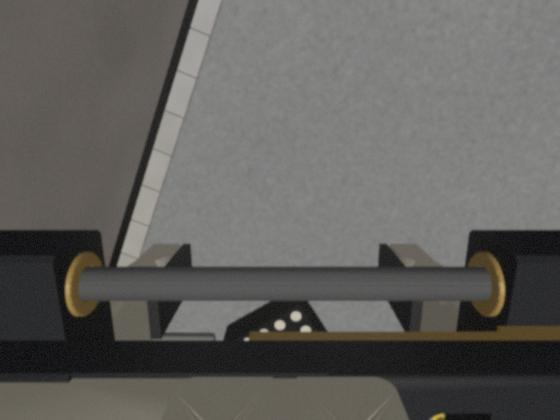

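The calls were refused, probably because every row needs all four fields. The wrist view also shows the gripper hides what lies under the TCP, while ground on the tool +x side is visible in rows 0–240. So I'll look at the key from a TCP offset of about 6 cm.

Request:
{"fn": "jog_arm", "kwargs": {"commands": [{"x": -2, "y": 1.6, "z": 0, "roll": 0}, {"x": -3.7, "y": 2.9, "z": 0, "roll": 0}, {"x": -3.7, "y": 2.9, "z": 0, "roll": 0}, {"x": -3.7, "y": 2.9, "z": 0, "roll": 0}, {"x": -3.7, "y": 2.9, "z": 0, "roll": 0}, {"x": -3.7, "y": 2.9, "z": 0, "roll": 0}, {"x": -3.7, "y": 2.9, "z": 0, "roll": 0}, {"x": -3.7, "y": 2.9, "z": 0, "roll": 0}, {"x": -3.7, "y": 2.9, "z": 0, "roll": 0}, {"x": -3.7, "y": 2.9, "z": 0, "roll": 0}, {"x": -3.7, "y": 2.9, "z": 0, "roll": 0}, {"x": -3.1, "y": 2.7, "z": 0, "roll": 0}], "gripper": 8.76}}

```text
clock: 2.0
tool_pos: [0.5191, -0.1584, 0.1987]
orientation: [-180.0, 0.0, -158.1]
force: [1.0, -0.2, -0.3]
opening: 0.0876
```

Request:
{"fn": "jog_arm", "kwargs": {"commands": [{"x": 0, "y": 0, "z": 0, "roll": -0.145}, {"x": 0, "y": 0, "z": 0, "roll": -0.149}, {"x": 0, "y": 0, "z": 0, "roll": -0.149}, {"x": 0, "y": 0, "z": 0, "roll": -0.149}, {"x": 0, "y": 0, "z": 0, "roll": -0.149}, {"x": 0, "y": 0, "z": 0, "roll": -0.149}, {"x": 0, "y": 0, "z": 0, "roll": -0.149}, {"x": 0, "y": 0, "z": 0, "roll": -0.149}, {"x": 0, "y": 0, "z": 0, "roll": 0}, {"x": 0, "y": 0, "z": 0, "roll": 0}]}}

```text
clock: 3.0
tool_pos: [0.5181, -0.1605, 0.1984]
orientation: [-180.0, 0.0, -90.3]
force: [-0.2, 0.2, -0.3]
opening: 0.0874
```

```bash
cat >> h.py <<'E'
import pickle
def ws(n):
    s=snap('wrist',n+'.png'); pickle.dump(dict(s),open(n+'.pkl','wb')); o=s['obs']
    print(round(o['clock'],2),o['tool_pos'].round(4),o['orientation'].round(2),o['joint_pos'].round(1)); return s
E
python3 -c "
from h import *
ws('w1')"
```

```text
3.0 [ 0.5181 -0.1605  0.1984] [-179.99    0.    -90.31] [  3.5   8.1 -16.1  -0.  -65.8  -3.8]
```

View pics/w1.png

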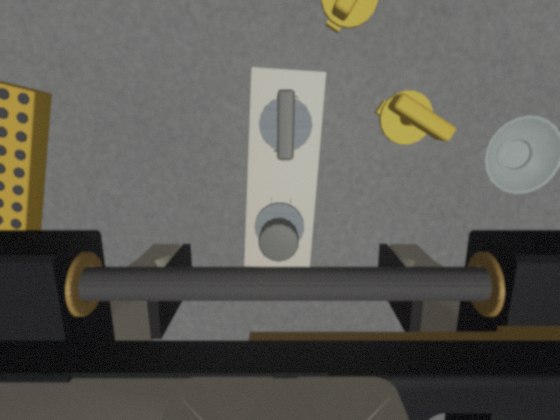

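Wrist view: the key's grey bar is at (286,125) with its flange at (286,124). The plug's round knob is at (279,239), with yellow look-alikes at (415,117) and (345,5). I'll enlarge the key.

```bash
python3 - <<'E'
import cv2
t=cv2.imread('pics/w1.png')
cv2.imwrite('pics/crop_w1.png',cv2.resize(t[60:165,240:335],None,fx=5.5,fy=5.5,interpolation=cv2.INTER_CUBIC))
E
```

```text
(no output)
```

View pics/crop_w1.png

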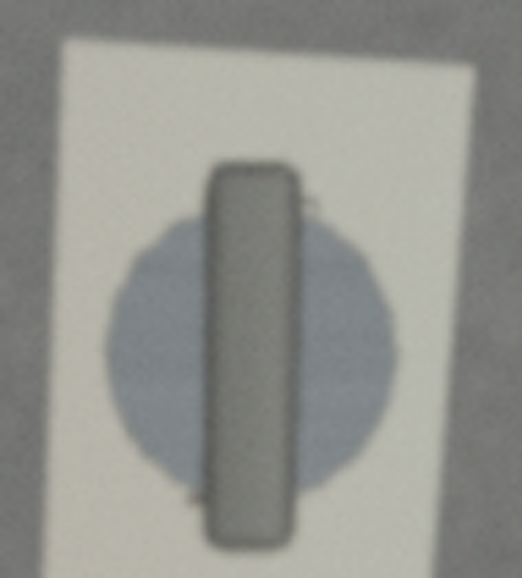

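```bash
python3 - <<'E'
from h import *
np.set_printoptions(precision=4,suppress=True)
s=pickle.load(open('w1.pkl','rb'))
A=lambda c:cr(c,5.5,(240,60))
h=wback(s,A([(254,160),(249,551),(205,355),(299,355)]),.09);print(h,h.mean(0))
d=h[1]-h[0];print(np.degrees(np.arctan2(d[1],d[0])),np.linalg.norm(d),np.linalg.norm(h[2]-h[3]))
f=wback(s,A([(105,350),(398,350)]),.042);print('flange',f.mean(0),np.linalg.norm(f[0]-f[1]))
c=wback(s,A([(63,40),(474,66)]),.026);print('corners',c,np.linalg.norm(c[0]-c[1]))
E
```

```text
[[ 0.5175 -0.2481  0.09  ]
 [ 0.5185 -0.193   0.09  ]
 [ 0.5247 -0.2213  0.09  ]
 [ 0.5111 -0.2213  0.09  ]] [ 0.5179 -0.2209  0.09  ]
88.96489092027802 0.05515060396371178 0.013617710167058008
flange [ 0.5179 -0.2213  0.042 ] 0.04934749010109501
corners [[ 0.5497 -0.2725  0.026 ]
 [ 0.4797 -0.268   0.026 ]] 0.07006319777414788
```

Wrist and top agree: key at (0.518, -0.221), bar along world y within 1°, with sizes matching the spec. The yellow look-alike stands near the finger's outer side, so I'll narrow the jaws before descending.

Request:
{"fn": "jog_arm", "kwargs": {"commands": [{"x": 2, "y": 0, "z": 0, "roll": 0.012}, {"x": 3, "y": 0, "z": 0, "roll": 0}, {"x": 1.05, "y": 0, "z": 0, "roll": 0}, {"x": 0, "y": 0, "z": 0, "roll": 0}, {"x": 0, "y": 0, "z": 0, "roll": 0}, {"x": 0, "y": 0, "z": 0, "roll": 0}, {"x": 0, "y": 0, "z": 2, "roll": 0}, {"x": 0, "y": 0, "z": 3, "roll": 0}], "gripper": 3.6}}

```text
clock: 3.85
tool_pos: [0.5192, -0.2205, 0.1498]
orientation: [-179.7, -0.0, -90.7]
force: [0.6, 0.5, -0.5]
opening: 0.0366
```

Request:
{"fn": "jog_arm", "kwargs": {"commands": [{"x": 0, "y": 0.05, "z": 3, "roll": 0}, {"x": 0, "y": 0, "z": 3, "roll": 0}, {"x": 0, "y": 0, "z": 1.5, "roll": 0}, {"x": 0, "y": 0, "z": 1.4, "roll": 0}, {"x": 0, "y": 0, "z": 0, "roll": 0}, {"x": 0, "y": 0, "z": 0, "roll": 0}]}}

```text
clock: 4.45
tool_pos: [0.5173, -0.2206, 0.0597]
orientation: [180.0, -0.0, -90.7]
force: [0.8, 0.2, 0.0]
opening: 0.0357
```

```bash
python3 - <<'E'
from h import *
o=ctrl.get_obs();print(o['tool_pos'],o['force'],o['opening'])
s=snap('side','s1.png');t=snap('top','t1.png')
i=np.hstack([cv2.resize(s['image'][130:260,240:400],(490,398)),cv2.resize(t['image'][150:280,330:430],(306,398))])
cv2.imwrite('pics/c1.png',i[:,:,::-1])
E
```

```text
[ 0.5173345  -0.22055345  0.05972527] [0.81722987 0.2307469  0.01813282] 0.03570638630492979
```

View pics/c1.png

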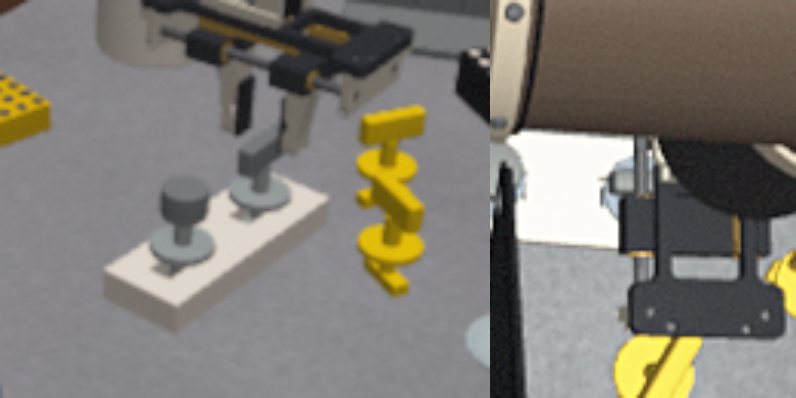

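```bash
python3 - <<'E'
from h import *
f=lambda P:((proj('side',P)-[240,130])*[490/160,398/130]).round(0)
print(f([[.5173,-.2206,.0597],[.518,-.221,.09],[.518,-.193,.09],[.518,-.249,.09],[.518,-.221,.042],[.536,-.2206,.0597],[.4995,-.2206,.0597]]))
s=cv2.imread('pics/s1.png');cv2.imwrite('pics/c1b.png',cv2.resize(s[130:215,285:385],None,fx=7,fy=7,interpolation=cv2.INTER_CUBIC))
E
```

```text
[[262. 168.]
 [264. 134.]
 [245. 148.]
 [283. 120.]
 [260. 186.]
 [242. 160.]
 [281. 175.]]
```

View pics/c1b.png

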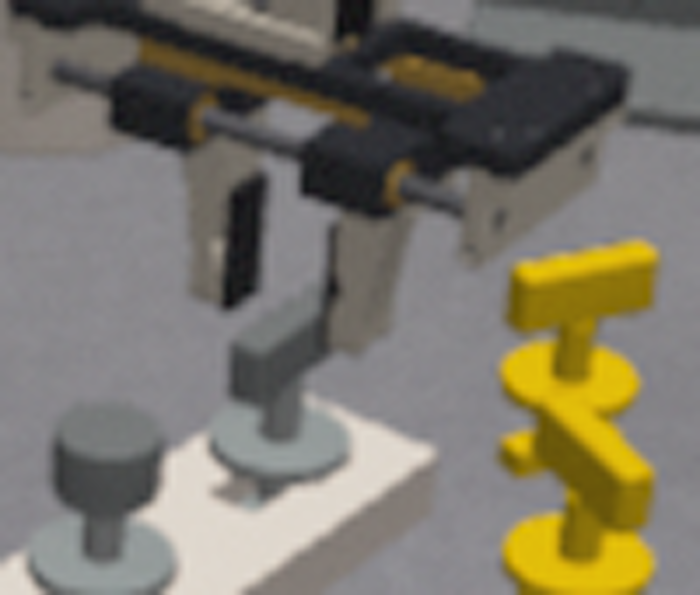

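The side picture shows the fingertips near px (335,180) and (318,174), about 7–9 px higher than the reported TCP predicts. The fingers may not be deep enough on the bar, so I'll check this before gripping.

```bash
python3 - <<'E'
from h import *
np.set_printoptions(precision=4,suppress=True)
print(ctrl.tcp_to_grasp)
s=ws('w2');H=np.array(s['hand_eye']);m=s['mtx']
def wp(P):
    q=(np.atleast_2d(P)-H[:3,3])@H[:3,:3]
    return np.c_[m[0,2]+m[0,0]*q[:,0]/-q[:,2],m[1,2]-m[1,1]*q[:,1]/-q[:,2]]
print('start tips',wp([[.0095,.0438,0],[.0095,-.0438,0],[.0095,.0438,-.02],[.0095,.065,0]]))
print('now tips',wp([[.0095,.0179,0],[.0095,-.0179,0],[-.0095,.0179,0],[.0095,.0179,-.03]]))
f=lambda P:((proj('side',P)-[285,130])*7).round(0)
E
```

```text
0.0188
4.55 [ 0.5178 -0.2208  0.0604] [-179.91   -0.01  -90.72] [ -3.2  17.5 -23.9   0.  -48.6   2.4]
start tips [[367.1917 225.2163]
 [204.7893 225.1855]
 [376.3632 237.1395]
 [406.5057 225.2237]]
now tips [[319.1678 225.2072]
 [252.7978 225.1946]
 [318.3458 258.1608]
 [325.25   244.1422]]
```

View pics/w2.png

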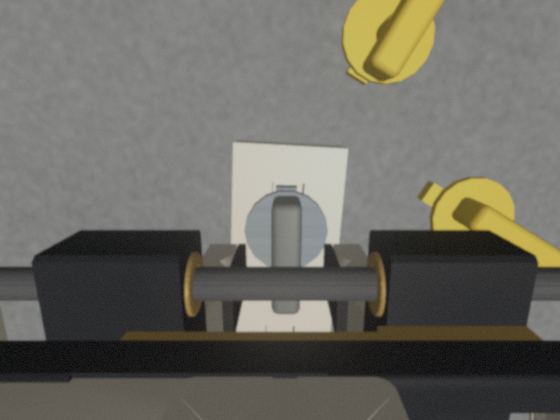

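View pics/s1.png

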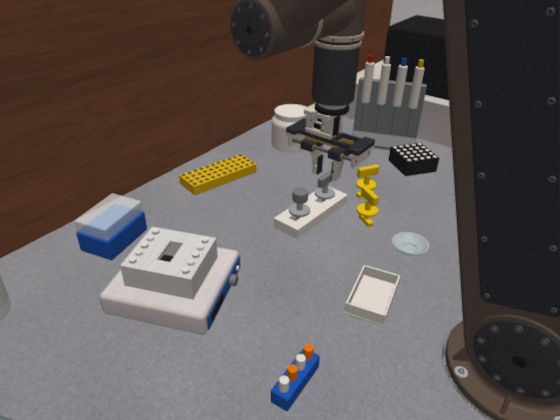

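```bash
python3 - <<'E'
import cv2
t=cv2.imread('pics/w2.png')
cv2.imwrite('pics/cw2.png',cv2.resize(t[130:345,190:390],None,fx=2.79*1,fy=2.79,interpolation=cv2.INTER_CUBIC))
cv2.imwrite('pics/cw2b.png',cv2.resize(t[215:345,190:390],None,fx=4,fy=4,interpolation=cv2.INTER_CUBIC))
E
```

```text
(no output)
```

View pics/cw2b.png

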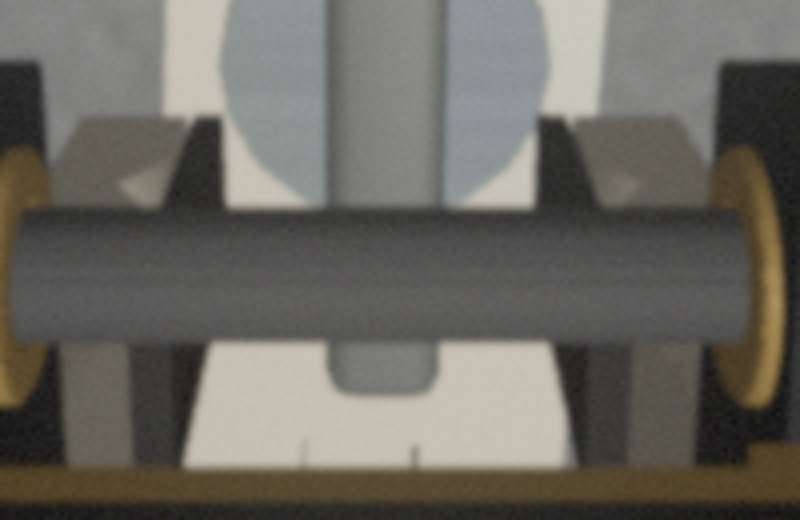

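Both the wrist view (pad tips 79 px apart at row 244, so about 30 mm short of the stated TCP) and the side view say the real fingertips sit about 3 cm above the reported TCP. I'll go down a further 1 cm, which is safe under either reading, and look again.

Request:
{"fn": "jog_arm", "kwargs": {"commands": [{"x": 0, "y": 0, "z": 0.5, "roll": 0}, {"x": 0, "y": 0, "z": 0.5, "roll": 0}, {"x": 0, "y": 0, "z": 0, "roll": 0}, {"x": 0, "y": 0, "z": 0, "roll": 0}]}}

```text
clock: 5.0
tool_pos: [0.5169, -0.221, 0.0492]
orientation: [180.0, -0.0, -90.7]
force: [0.2, 0.7, -0.4]
opening: 0.0361
```

```bash
python3 - <<'E'
from h import *
s=ws('w3');t=snap('side','s3.png')
a=cv2.resize(s['image'][215:345,190:390],(615,400),interpolation=2)
b=cv2.resize(t['image'][130:215,285:385],(706,600),interpolation=2)
cv2.imwrite('pics/cw3.png',a[:,:,::-1]);cv2.imwrite('pics/cs3.png',b[:,:,::-1]);print(s['obs']['force'])
E
```

```text
5.0 [ 0.5169 -0.221   0.0492] [179.97  -0.   -90.75] [ -3.2  18.2 -24.5   0.  -47.3   2.5]
[ 0.1657168   0.73112352 -0.38894254]
```

View pics/cw3.png

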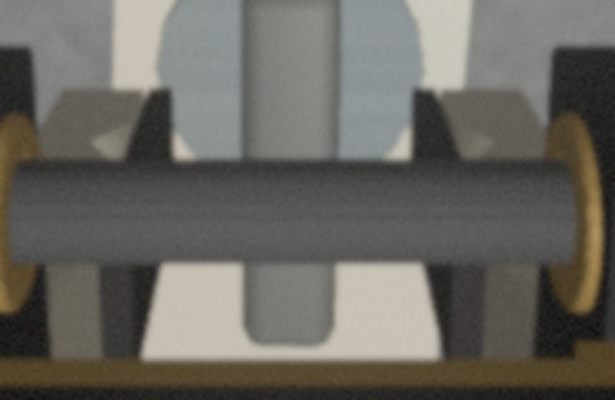

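View pics/cs3.png

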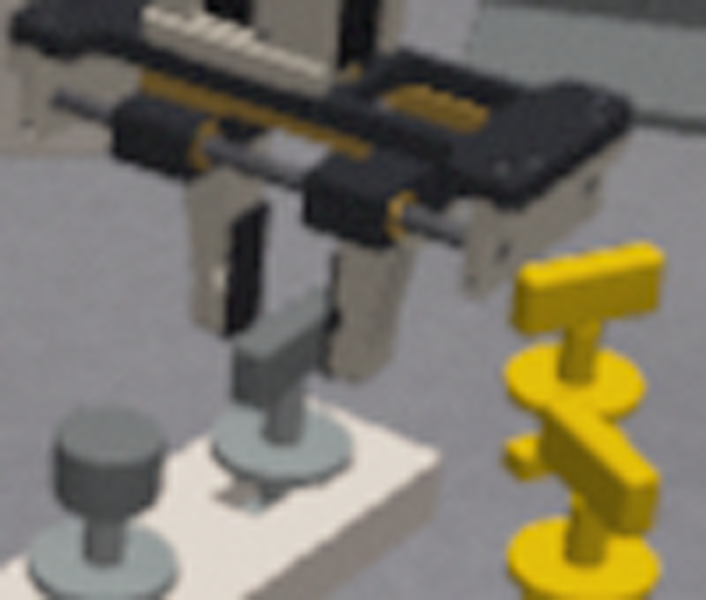

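The wrist shows pad tips roughly level with the bar's top, and the side view puts them about 12 mm below it at px (335,184) and (316,178). This confirms an offset of about 28 mm. I'll go lower gently and watch the force.

Request:
{"fn": "jog_arm", "kwargs": {"commands": [{"x": 0, "y": 0, "z": 0.3, "roll": 0}, {"x": 0, "y": 0, "z": 0.3, "roll": 0}, {"x": 0, "y": 0, "z": 0.2, "roll": 0}, {"x": 0, "y": 0, "z": 0, "roll": 0}]}}

```text
clock: 5.5
tool_pos: [0.5167, -0.221, 0.0409]
orientation: [180.0, 0.0, -90.8]
force: [0.3, -0.3, 0.3]
opening: 0.0357
```

Request:
{"fn": "jog_arm", "kwargs": {"commands": [{"x": 0, "y": 0, "z": 0.2, "roll": 0}, {"x": 0, "y": 0, "z": 0.2, "roll": 0}, {"x": 0, "y": 0, "z": 0, "roll": 0}, {"x": 0, "y": 0, "z": 0, "roll": 0}]}}

```text
clock: 5.9
tool_pos: [0.5171, -0.221, 0.0373]
orientation: [180.0, -0.0, -90.7]
force: [-0.1, -0.2, -0.7]
opening: 0.0358
```

Reported z is 0.037, already below the flange top at 0.042, with no contact force. So the offset is real. I'll go 5 mm more, then look.

Request:
{"fn": "jog_arm", "kwargs": {"commands": [{"x": 0, "y": 0, "z": 0.3, "roll": 0}, {"x": 0, "y": 0, "z": 0.2, "roll": 0}, {"x": 0, "y": 0, "z": 0, "roll": 0}, {"x": 0, "y": 0, "z": 0, "roll": 0}]}}

```text
clock: 6.3
tool_pos: [0.517, -0.221, 0.0323]
orientation: [180.0, 0.0, -90.7]
force: [0.6, -0.1, 0.5]
opening: 0.0359
```

```bash
python3 - <<'E'
from h import *
o=ctrl.get_obs();print(o['tool_pos'],o['force']);t=snap('side','s4.png')
b=cv2.resize(t['image'][130:215,285:385],(706,600),interpolation=2)
cv2.imwrite('pics/cs4.png',b[:,:,::-1])
E
```

```text
[ 0.51695716 -0.22097664  0.03225467] [ 0.6053597  -0.0950321   0.53908401]
```

View pics/cs4.png

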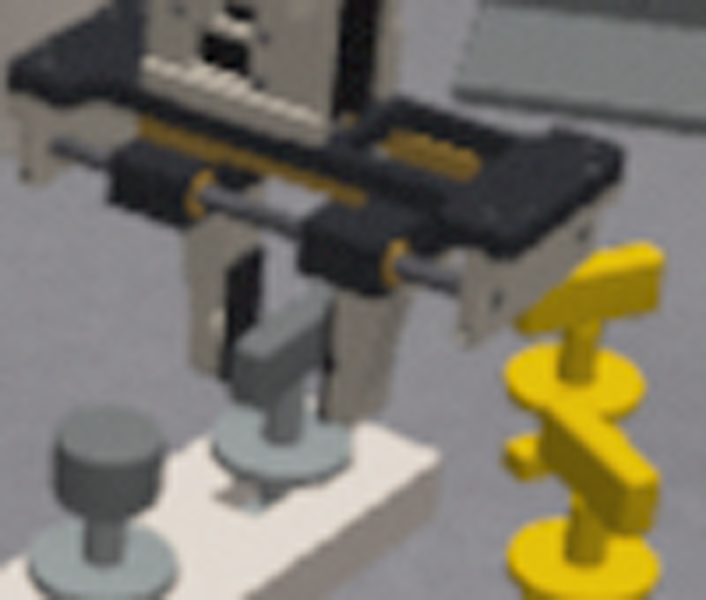

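Tips now sit just below the bar's underside and above the flange (side px (335,190)), so this is a good depth. Closing.

Request:
{"fn": "jog_arm", "kwargs": {"commands": [{"x": 0, "y": 0, "z": 0, "roll": 0}, {"x": 0, "y": 0, "z": 0, "roll": 0}, {"x": 0, "y": 0, "z": 0, "roll": 0}, {"x": 0, "y": 0, "z": 0, "roll": 0}, {"x": 0, "y": 0, "z": 0, "roll": 0}, {"x": 0, "y": 0, "z": 0, "roll": 0}, {"x": 0, "y": 0, "z": 0, "roll": 0}, {"x": 0, "y": 0, "z": 0, "roll": 0}], "gripper": 0}}

```text
clock: 7.15
tool_pos: [0.5171, -0.221, 0.0324]
orientation: [-180.0, -0.0, -90.7]
force: [-0.3, -0.2, 0.5]
opening: 0.0136
```

Request:
{"fn": "jog_arm", "kwargs": {"commands": [{"x": 0, "y": 0, "z": -0.5, "roll": 0}, {"x": 0, "y": 0, "z": -1, "roll": 0}, {"x": 0, "y": 0, "z": -2, "roll": 0}, {"x": 0, "y": 0, "z": -2, "roll": 0}, {"x": 0, "y": 0, "z": -3, "roll": 0}, {"x": 0, "y": 0, "z": -3, "roll": 0}, {"x": 0, "y": 0, "z": -2.5, "roll": 0}, {"x": 0, "y": 0, "z": -1, "roll": 0}, {"x": 0, "y": 0, "z": 0, "roll": 0}, {"x": 0, "y": 0, "z": 0, "roll": 0}]}}

```text
clock: 8.15
tool_pos: [0.5163, -0.2207, 0.1814]
orientation: [179.9, 0.0, -90.8]
force: [-0.5, -0.5, -3.0]
opening: 0.0136
```

```bash
python3 - <<'E'
from h import *
o=ctrl.get_obs();print(o['tool_pos'],o['force'],o['moment'],o['opening']);t=snap('side','s5.png')
b=cv2.resize(t['image'][70:230,260:400],(700,800),interpolation=2)[:600]
cv2.imwrite('pics/cs5.png',cv2.resize(t['image'][80:220,270:390],(514,600),interpolation=2)[:,:,::-1])
E
```

```text
[ 0.51632617 -0.22070785  0.18135934] [-0.51943268 -0.54315197 -2.95743344] [ 0.08723373  0.15387238 -0.01311183] 0.013598965078236153
```

View pics/cs5.png

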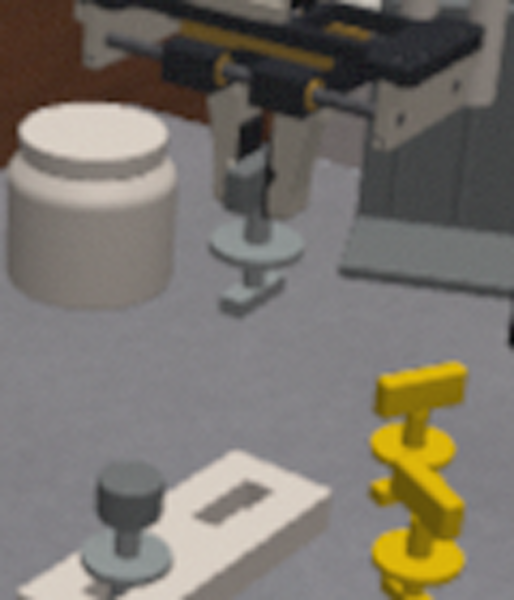

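The key hangs upright in the grip and the pocket is empty; the plug is still in its stand. Now I'll go to a viewing spot beside the slot, with the slot ahead on tool +x.

Request:
{"fn": "jog_arm", "kwargs": {"commands": [{"x": -1.5, "y": -0.1, "z": 0, "roll": 0}, {"x": -3, "y": -0.2, "z": 0, "roll": 0}, {"x": -4, "y": -0.25, "z": 0, "roll": 0}, {"x": -4, "y": -0.25, "z": 0, "roll": 0}, {"x": -4, "y": -0.25, "z": 0, "roll": 0}, {"x": -4, "y": -0.25, "z": 0, "roll": 0}, {"x": -4, "y": -0.25, "z": 0, "roll": 0}, {"x": -4, "y": -0.25, "z": 0, "roll": 0}, {"x": -4, "y": -0.25, "z": 0, "roll": 0}, {"x": -4, "y": -0.25, "z": 0, "roll": 0}, {"x": -4, "y": -0.25, "z": 0, "roll": 0}, {"x": -4, "y": -0.25, "z": 0, "roll": 0}]}}

```text
clock: 9.4
tool_pos: [0.5498, 0.2256, 0.1811]
orientation: [179.9, -0.1, -90.7]
force: [1.5, 0.3, -1.4]
opening: 0.0139
```

Request:
{"fn": "jog_arm", "kwargs": {"commands": [{"x": -3, "y": -0.2, "z": 0, "roll": 0}, {"x": -2, "y": -0.2, "z": 0, "roll": 0}, {"x": -0.7, "y": -0.16, "z": 0, "roll": 0}, {"x": 0, "y": 0, "z": 0, "roll": -0.1}, {"x": 0, "y": 0, "z": 0, "roll": -0.1}, {"x": 0, "y": 0, "z": 0, "roll": -0.1}, {"x": 0, "y": 0, "z": 0, "roll": -0.1}, {"x": 0, "y": 0, "z": 0, "roll": 0}, {"x": 0, "y": 0, "z": 0, "roll": 0}, {"x": 0, "y": 0, "z": 0, "roll": 0}]}}

```text
clock: 10.4
tool_pos: [0.5571, 0.2801, 0.1822]
orientation: [180.0, -0.0, -68.0]
force: [-0.2, 0.1, -1.6]
opening: 0.0138
```

```bash
python3 - <<'E'
from h import *
s=ws('w6');print(s['obs']['opening'],s['obs']['force'])
E
```

```text
10.4 [0.5571 0.2801 0.1822] [ 1.7998e+02 -1.0000e-02 -6.7980e+01] [ 44.6  16.4  -7.5  -0.  -66.2 -22.6]
0.013819677883305497 [-0.21841297  0.08099183 -1.64170667]
```

View pics/w6.png

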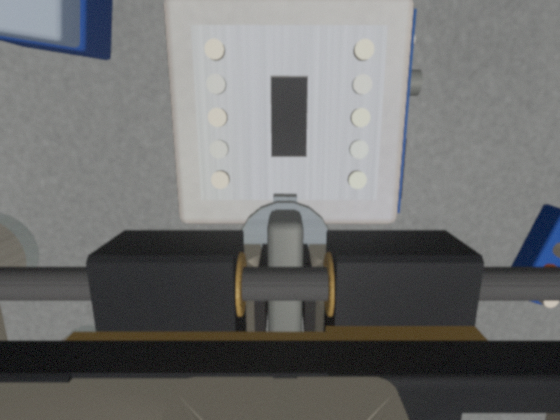

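```bash
python3 - <<'E'
from h import *
np.set_printoptions(precision=4,suppress=True)
s=pickle.load(open('w6.pkl','rb'));o=s['obs']
ang=lambda v:np.degrees(np.arctan2(v[1],v[0]))
im=s['image'].astype(int).sum(2)
m=(im<170).astype(np.uint8); m[:60]=0;m[170:]=0;m[:,:255]=0;m[:,325:]=0
n,l,st,ce=cv2.connectedComponentsWithStats(m);k=1+st[1:,4].argmax();c=max(cv2.findContours((l==k).astype(np.uint8),0,1)[0],key=cv2.contourArea)
r=cv2.minAreaRect(c);print(r); b=cv2.boxPoints(r)
P=wback(s,b,.105);print(P.mean(0),[np.linalg.norm(P[i]-P[i-1]) for i in range(4)],ang(P[1]-P[0]),ang(P[2]-P[1]))
L=wback(s,[(214.5,49),(217,84),(218,117),(218.5,149),(220,180)],.111);Q=wback(s,[(364,49),(363,84),(361,117),(359.5,149),(358,180)],.111)
print('caps',(L.mean(0)+Q.mean(0))/2,ang(L[0]-L[-1]),ang(Q[0]-Q[-1]),np.linalg.norm(L.mean(0)-Q.mean(0)),np.linalg.norm(L[0]-L[-1]))
K=wback(s,[(285.5,242)],o['tool_pos'][2]+.0096-0);print('flange mid/far edge',K)
t=o['tool_pos'];y=np.radians(o['orientation'][2]);X=np.array([np.cos(y),np.sin(y)]);Y=np.array([np.sin(y),-np.cos(y)])
for p in (P.mean(0),(L.mean(0)+Q.mean(0))/2): print('tool dx,dy cm',100*(p-t)[:2]@X,100*(p-t)[:2]@Y)
print('flange tool',(K[0]-t)[:2]@X,(K[0]-t)[:2]@Y)
# flange outline fit
cv2.imwrite('pics/cw6.png',cv2.resize(s['image'][185:345,210:360],None,fx=3.7,fy=3.7,interpolation=2)[:,:,::-1])
E
```

```text
Traceback (most recent call last):
ValueError: attempt to get argmax of an empty sequence
```

```bash
python3 - <<'E'
from h import *
np.set_printoptions(precision=4,suppress=True)
s=pickle.load(open('w6.pkl','rb'));o=s['obs']
ang=lambda v:np.degrees(np.arctan2(v[1],v[0]))
im=s['image'].astype(int).sum(2); print(im[115,288],im[115,245])
m=(im<(im[115,288]+im[115,245])/2).astype(np.uint8); m[:60]=0;m[170:]=0;m[:,:255]=0;m[:,325:]=0
n,l,st,ce=cv2.connectedComponentsWithStats(m);k=1+st[1:,4].argmax();c=max(cv2.findContours((l==k).astype(np.uint8),0,1)[0],key=cv2.contourArea)
r=cv2.minAreaRect(c);print(r); b=cv2.boxPoints(r)
P=wback(s,b,.105);print(P.mean(0),[np.linalg.norm(P[i]-P[i-1]) for i in range(4)],ang(P[1]-P[0]),ang(P[2]-P[1]))
L=wback(s,[(214.5,49),(217,84),(218,117),(218.5,149),(220,180)],.111);Q=wback(s,[(364,49),(363,84),(361,117),(359.5,149),(358,180)],.111)
print('caps',(L.mean(0)+Q.mean(0))/2,ang(L[0]-L[-1]),ang(Q[0]-Q[-1]),np.linalg.norm(L.mean(0)-Q.mean(0)),np.linalg.norm(L[0]-L[-1]))
t=o['tool_pos'];y=np.radians(o['orientation'][2]);X=np.array([np.cos(y),np.sin(y)]);Y=np.array([np.sin(y),-np.cos(y)])
for p in (P.mean(0),(L.mean(0)+Q.mean(0))/2): print('tool dx,dy cm',100*(p-t)[:2]@X,100*(p-t)[:2]@Y)
for z in (.0096,):
  K=wback(s,[(285.5,201),(243,240),(328,240),(285.5,240)],t[2]+z)
  print('flange tool',[((k-t)[:2]@X,(k-t)[:2]@Y) for k in K])
cv2.imwrite('pics/cw6.png',cv2.resize(s['image'][185:345,210:360],None,fx=3.7,fy=3.7,interpolation=2)[:,:,::-1])
E
```

```text
211 561
((288.4999694824219, 115.99998474121094), (34.99999237060547, 77.99998474121094), 0.0)
[0.5804 0.2177 0.105 ] [np.float64(0.025448740915783006), np.float64(0.05349167964938359), np.float64(0.024160357698258857), np.float64(0.05349326715536062)] -68.51014832619826 -157.97840667472477
caps [0.5798 0.2177 0.111 ] -68.14106247216047 -67.67611875145118 0.09930541618819243 0.08772060369678059
tool dx,dy cm 6.658879806259693 0.1809362160081035
tool dx,dy cm 6.642968048425537 0.23287932765069425
flange tool [(np.float64(0.02544448047570954), np.float64(-0.0004789992677856215)), (np.float64(0.004762183422494522), np.float64(-0.022436024218231976)), (np.float64(0.004769690844703971), np.float64(0.021504791578600045)), (np.float64(0.0047659373114981975), np.float64(-0.00046457508014253383))]
```

View pics/cw6.png

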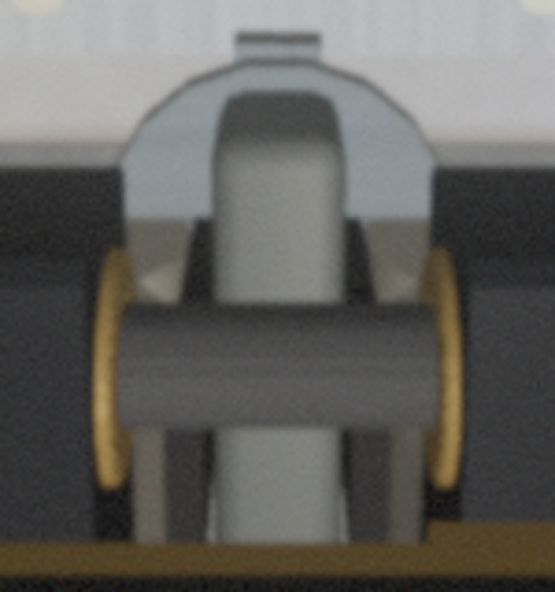

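Slot centre is (0.580, 0.2177) by the wrist, agreeing with the top view (0.581, 0.216) to within 2 mm. It lies at tool offset (+6.65, +0.2) cm, with yaw already matched at -68.0°. The held key is centred in the jaws. Now over the slot.

Request:
{"fn": "jog_arm", "kwargs": {"commands": [{"x": 1.5, "y": 0.05, "z": 0, "roll": 0}, {"x": 2.5, "y": 0.1, "z": 0, "roll": 0}, {"x": 2, "y": 0.05, "z": 0, "roll": 0}, {"x": 0.65, "y": 0.05, "z": 0, "roll": 0}, {"x": 0, "y": 0, "z": 0, "roll": 0}, {"x": 0, "y": 0, "z": 0, "roll": 0}, {"x": 0, "y": 0, "z": 1, "roll": 0}, {"x": 0, "y": 0, "z": 1.5, "roll": 0}, {"x": 0, "y": 0, "z": 0.5, "roll": 0}, {"x": 0, "y": 0, "z": 0, "roll": 0}, {"x": 0, "y": 0, "z": 0, "roll": 0}]}}

```text
clock: 11.55
tool_pos: [0.58, 0.2184, 0.1525]
orientation: [-180.0, -0.0, -67.8]
force: [-0.2, 0.8, -0.6]
opening: 0.0138
```

```bash
python3 - <<'E'
from h import *
o=ctrl.get_obs();print(o['tool_pos'],o['orientation'],o['force'],o['moment'],o['opening'])
t=snap('side','s7.png')
cv2.imwrite('pics/cs7.png',cv2.resize(t['image'][170:320,95:255],(640,600),interpolation=2)[:,:,::-1])
E
```

```text
[0.5800336  0.21837044 0.15250071] [-1.79996193e+02 -1.31303285e-02 -6.77900619e+01] [-0.24447053  0.76477132 -0.62225871] [-0.01934259  0.11413625 -0.04875888] 0.013820246088861942
```

View pics/cs7.png

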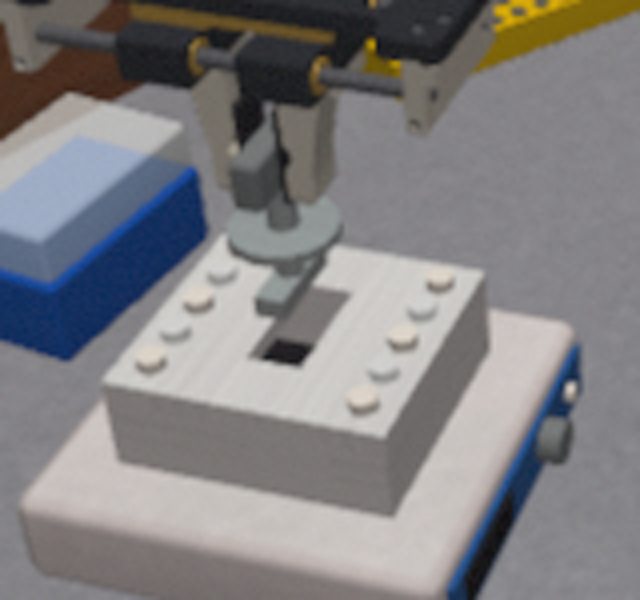

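```bash
python3 - <<'E'
from h import *
f=lambda P:((proj('side',P)-[95,170])*4).round(0)
u=np.array([np.cos(np.radians(-68)),np.sin(np.radians(-68)),0]);c=np.array([.580,.2178,0])
for z,h in((.105,.028),(.1261,.022),(.1361,.022)): print(z,f([c+[0,0,z]-u*h,c+[0,0,z],c+[0,0,z]+u*h]).tolist())
E
```

```text
0.105 [[272.0, 359.0], [300.0, 321.0], [326.0, 284.0]]
0.1261 [[273.0, 314.0], [295.0, 284.0], [316.0, 256.0]]
0.1361 [[270.0, 296.0], [292.0, 266.0], [313.0, 238.0]]
```

The T-head at side px (165,241) lines up over the slot at (170,251) within about 2 mm, against a clearance of ±6 mm. Lowering.

Request:
{"fn": "jog_arm", "kwargs": {"commands": [{"x": 0, "y": 0, "z": 0.8, "roll": 0}, {"x": 0, "y": 0, "z": 0.8, "roll": 0}, {"x": 0, "y": 0, "z": 0.7, "roll": 0}, {"x": 0, "y": 0, "z": 0.5, "roll": 0}, {"x": 0, "y": 0, "z": 0.4, "roll": 0}, {"x": 0, "y": 0, "z": 0, "roll": 0}, {"x": 0, "y": 0, "z": 0, "roll": 0}]}}

```text
clock: 12.3
tool_pos: [0.58, 0.218, 0.1204]
orientation: [-180.0, -0.0, -67.8]
force: [0.6, 0.8, -2.4]
opening: 0.0139
```

Request:
{"fn": "jog_arm", "kwargs": {"commands": [{"x": 0, "y": 0, "z": 0.5, "roll": 0}, {"x": 0, "y": 0, "z": 0.5, "roll": 0}, {"x": 0, "y": 0, "z": 0.4, "roll": 0}, {"x": 0, "y": 0, "z": 0.2, "roll": 0}, {"x": 0, "y": 0, "z": 0, "roll": 0}, {"x": 0, "y": 0, "z": 0, "roll": 0}]}}

```text
clock: 12.9
tool_pos: [0.58, 0.218, 0.1044]
orientation: [-180.0, -0.0, -67.8]
force: [0.5, 0.2, -0.3]
opening: 0.0135
```

```bash
python3 - <<'E'
from h import *
o=ctrl.get_obs();print(o['tool_pos'],o['orientation'],o['force'],o['moment'],o['opening'])
t=snap('side','s8.png')
cv2.imwrite('pics/cs8.png',cv2.resize(t['image'][170:320,95:255],(640,600),interpolation=2)[:,:,::-1])
E
```

```text
[0.58002387 0.21801963 0.10439628] [-1.79997204e+02 -4.60881647e-03 -6.78226352e+01] [ 0.46423913  0.23424494 -0.29455066] [ 0.00465296  0.12961047 -0.03946118] 0.013513650998718296
```

View pics/cs8.png

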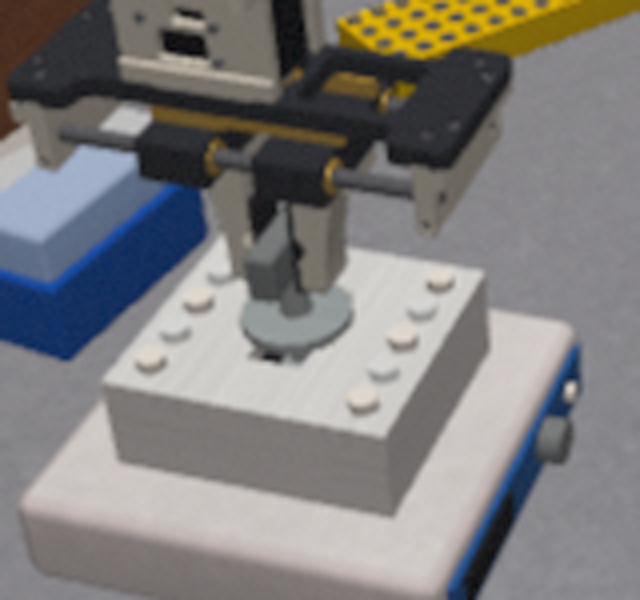

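The T-head is through the slot and the flange is hovering about 3 mm above the plate with no contact force. Turning a quarter turn.

Request:
{"fn": "jog_arm", "kwargs": {"commands": [{"x": 0, "y": 0, "z": 0, "roll": -0.1}, {"x": 0, "y": 0, "z": 0, "roll": -0.14}, {"x": 0, "y": 0, "z": 0, "roll": -0.14}, {"x": 0, "y": 0, "z": 0, "roll": -0.14}, {"x": 0, "y": 0, "z": 0, "roll": -0.14}, {"x": 0, "y": 0, "z": 0, "roll": -0.14}, {"x": 0, "y": 0, "z": 0, "roll": -0.14}, {"x": 0, "y": 0, "z": 0, "roll": -0.14}, {"x": 0, "y": 0, "z": 0, "roll": -0.14}, {"x": 0, "y": 0, "z": 0, "roll": -0.14}, {"x": 0, "y": 0, "z": 0, "roll": -0.14}, {"x": 0, "y": 0, "z": 0, "roll": -0.07}]}}

```text
clock: 14.15
tool_pos: [0.5801, 0.2181, 0.1046]
orientation: [-180.0, -0.0, 22.4]
force: [0.2, -0.0, -1.2]
opening: 0.0138
```

Request:
{"fn": "jog_arm", "kwargs": {"commands": [{"x": 0, "y": 0, "z": 0.1, "roll": 0}, {"x": 0, "y": 0, "z": 0.1, "roll": 0}, {"x": 0, "y": 0, "z": 0, "roll": 0}, {"x": 0, "y": 0, "z": 0, "roll": 0}]}}

```text
clock: 14.55
tool_pos: [0.58, 0.218, 0.1024]
orientation: [180.0, 0.0, 22.1]
force: [-0.8, -1.3, -1.2]
opening: 0.014
```

Request:
{"fn": "jog_arm", "kwargs": {"commands": [{"x": 0, "y": 0, "z": 0.1, "roll": 0}, {"x": 0, "y": 0, "z": 0.05, "roll": 0}, {"x": 0, "y": 0, "z": 0, "roll": 0}, {"x": 0, "y": 0, "z": 0, "roll": 0}]}}

```text
clock: 14.95
tool_pos: [0.5801, 0.2181, 0.1014]
orientation: [-180.0, -0.0, 22.1]
force: [-2.5, -0.4, 5.1]
opening: 0.0136
```

```bash
python3 - <<'E'
from h import *
o=ctrl.get_obs();print(o['tool_pos'],o['orientation'],o['force'],o['moment'],o['opening'])
t=snap('side','s9.png')
cv2.imwrite('pics/cs9.png',cv2.resize(t['image'][190:290,110:230],(720,600),interpolation=2)[:,:,::-1])
E
```

```text
[0.58014946 0.21810831 0.10142066] [-1.79999885e+02 -3.87188791e-02  2.21319559e+01] [-2.54755581 -0.44181417  5.08675454] [-0.24729855  0.97512631  0.03181112] 0.013555397618529162
```

View pics/cs9.png

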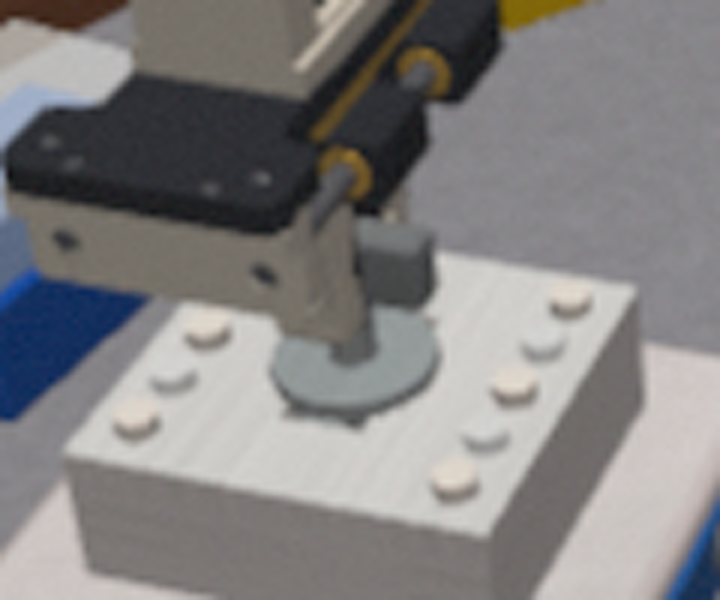

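Contact came at exactly the predicted height (0.1014), with 5 N up. The handle lies across the slot. Releasing, then retreating.

Request:
{"fn": "jog_arm", "kwargs": {"commands": [{"x": 0, "y": 0, "z": 0, "roll": 0}, {"x": 0, "y": 0, "z": 0, "roll": 0}, {"x": 0, "y": 0, "z": 0, "roll": 0}, {"x": 0, "y": 0, "z": 0, "roll": 0}, {"x": 0, "y": 0, "z": 0, "roll": 0}, {"x": 0, "y": 0, "z": 0, "roll": 0}], "gripper": 3.6}}

```text
clock: 15.6
tool_pos: [0.5799, 0.218, 0.1008]
orientation: [180.0, 0.0, 22.1]
force: [0.5, 0.6, -2.0]
opening: 0.0357
```

Request:
{"fn": "jog_arm", "kwargs": {"commands": [{"x": 0, "y": 0, "z": -0.5, "roll": 0}, {"x": 0, "y": 0, "z": -1, "roll": 0}, {"x": 0, "y": 0, "z": -2, "roll": 0}, {"x": 0, "y": 0, "z": -3, "roll": 0}, {"x": 0, "y": 0, "z": -3, "roll": 0}, {"x": 0, "y": 0, "z": -2, "roll": 0}, {"x": 0, "y": 0, "z": 0, "roll": 0}, {"x": 0, "y": 0, "z": 0, "roll": 0}]}}

```text
clock: 16.4
tool_pos: [0.58, 0.2182, 0.2169]
orientation: [-180.0, -0.1, 22.1]
force: [-0.5, 0.1, -0.0]
opening: 0.0358
```

```bash
python3 - <<'E'
from h import *
o=ctrl.get_obs();print(o['clock'],o['tool_pos'],o['force'],o['opening'])
t=snap('side','s10.png');u=snap('top','t10.png')
cv2.imwrite('pics/cs10.png',cv2.resize(t['image'][180:300,100:244],(720,600),interpolation=2)[:,:,::-1])
E
```

```text
16.4 [0.58003908 0.21821798 0.21691521] [-0.51748235  0.06869445 -0.0028507 ] 0.035818069830468036
```

View pics/cs10.png

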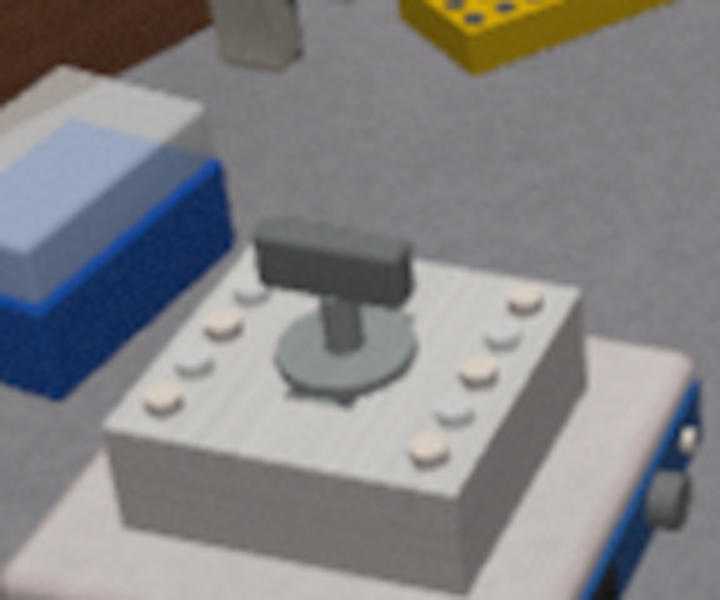

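View pics/t10.png

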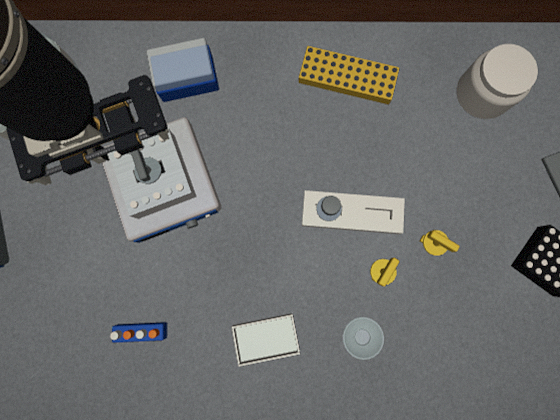

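The side picture shows the key upright with its flange flat on the block and the bar across the slot at px (167,232). The top picture shows the plug undisturbed at (331,206). One last check, on squareness.

```bash
python3 - <<'E'
from h import *
P=back('side',cr([(257,240),(388,263),(410,242),(280,218)],5,(100,180)),.159)
d=P[1]-P[0];e=P[2]-P[3];print(P.mean(0),np.linalg.norm(d),[np.degrees(np.arctan2(v[1],v[0])) for v in(d,e)])
f=back('side',cr([(345,347)],5,(100,180)),.111);print(f)
E
```

```text
[0.57666256 0.22145835 0.159     ] 0.049144412264973895 [np.float64(-157.99879185430225), np.float64(-158.92771037969857)]
[[0.57842165 0.22159231 0.111     ]]
```

```bash
python3 -c "
from plant import ctrl
print(ctrl.close_job()); print(ctrl.get_obs()['clock'])"
```

```text
the job is handed in; nothing more can be done
None
the job is handed in; nothing more can be done
```

The tube block is locked down, and I handed the job in at about 16.5 s of the 48 s. I took the grey bar-handled key out of the stand, passed its T-head down through the slot, turned it a quarter turn and let it go. I then raised the gripper about 11 cm clear.

**Final checks:**
- **Flange:** it met the block at the height I predicted, with about 5 N of contact force before I let go.
- **Angle:** the handle measures 21–22° against the slot's -68°, so it is square to within about 1°. The key stands upright, within 5 mm of the slot centre by the side camera.
- **Rest of the scene:** the plug is still in its pocket and the yellow look-alikes have not moved.

**What disagreed:**
- **Fingertips:** they sat about 28 mm higher than the reported tool point. The wrist and side pictures both showed this, and there was no contact when the reported height was already below the flange. I set the grip depth from the pictures.
- **Side camera:** it read about 3–9 mm off from the wrist and top cameras, which agreed to within 2 mm. I used the wrist and top values for positioning.
- **First two move calls:** they were refused because the rows left out fields, and nothing moved.

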